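# Lay out the counter for stapling and mailing a batch of booklets

### The job

Get the counter ready for the booklet mailing: lay the stapler beside the pile of booklets, on the side away from the carton, then the staple box beside the stapler on its outer side with the paper-clip box squarely on top of it; put the tape dispenser beside the carton, between it and the booklets, and stand the self-inking stamp in front of the carton (the robot's side). Leave a gap of about 3 cm each time, centre each thing on the side it stands beside, and keep stapler, staple box, clip box and dispenser lengthwise parallel to their neighbour's length (which end points forward is free). Leave the hole punch, the glue stick and the mug alone.

Things in the scene. Friction and masses are not known exactly. Their poses are not given: they have to be found in the camera images.
- stapler: Desk stapler, black arm over a steel magazine and a flat base, 120 long (x) x 36 wide (y) x 57 mm high, about 0.22 kg. Origin: centre of the base's underside; x along its length, the nose at -x (the arm rises a little towards it), z up. The base is 7 mm thick; the arm above it is 30 mm wide (y) and takes z = 34 to 52 mm over the origin: grip it there across y.
- staple_box: Box of spare staples, plain brown cardboard with a small white paper patch on top, 65 long (x) x 45 wide (y) x 30 mm high, about 0.15 kg, rigid. Origin: centre of its underside; x along its length, z up. The wider and plainer of the two small flat boxes.
- clip_box: Paper-clip box, white plastic tray with a clear lid through which steel clips show, 56 long (x) x 38 wide (y) x 24 mm high, 0.06 kg, rigid and closed. Origin: centre of its underside; x along its length, z up.
- tape_dispenser: Desk tape dispenser, black, with a pale tape roll and a steel cutter on the nose, 130 long (x) x 58 wide (y) x 77 mm high, about 0.5 kg. Origin: centre of the base's underside; x along its length, the cutter at -x, z up. The base is 58 mm wide and 18 mm thick; above it two upright cheeks, 46 mm over their outsides (y), reach from x = -32 to +52 mm and up to z = 53 mm: grip them across y.
- stamp: Self-inking hand stamp, standing on its foot: black lower frame 48 (x) x 34 (y) mm, 42 mm high, under a grey cap 44 (x) x 30 (y) mm that reaches up to 84 mm (with a small white card on top); 0.09 kg, the cap does not move; grip the cap across y. Origin: centre of the underside; z up.
- booklets: Pile of white A6 booklets, 148 deep (x) x 105 wide (y) x 21 mm high, stays put (not handled). Origin: centre of its underside; x along its length and roughly away from the robot, y to the left, z up. It stands left or right of the carton, by chance.
- carton: Closed brown cardboard mailing carton, 160 deep (x) x 120 wide (y) x 60 mm high, stays put (not handled). Origin: centre of its underside; x along its length and roughly away from the robot, so its front face is at x = -80 mm; y to the left, z up.
- hole_punch: Two-hole punch, loose, 105 (x) x 62 (y) x 58 mm high, to be left alone. Origin: centre of its underside.
- glue_stick: Upright glue stick, loose, 30 mm across and 90 mm high, to be left alone. Origin: centre of its underside.
- mug: White mug, loose, 78 mm across and 92 mm high with its handle at +y, to be left alone. Origin: centre of its underside.
There are look-alikes about, which are no part of the job. Leave any yellow look-alike of the staple_box alone.

How it is judged:
At the end, for the whole second after the job is handed in: Stapler, staple box, dispenser: gap 30 +-15 mm to the thing each is set beside, centred within 15 mm, parallel within 10 degrees; clip box resting on the staple box within 12 mm and 11 degrees; stamp 50 +-15 mm (its centre) before the carton, within 15 mm of its middle; all upright, at rest (((y of carton in the frame of booklets below 0 m and y of stapler in the frame of booklets between 0.0855 and 0.1155 m and y of staple_box in the frame of booklets above 0.14 m and y of tape_dispenser in the frame of carton between 0.104 and 0.134 m) or (y of carton in the frame of booklets above 0 m and y of stapler in the frame of booklets between -0.1155 and -0.0855 m and y of staple_box in the frame of booklets below -0.14 m and y of tape_dispenser in the frame of carton between -0.134 and -0.104 m)) and x of stapler in the frame of booklets between -0.015 and 0.015 m and angle between the x axis of stapler and the x axis of booklets, either way round below 0.17 rad and x of staple_box in the frame of stapler between -0.015 and 0.015 m and (y of staple_box in the frame of stapler between 0.0555 and 0.0855 m or y of staple_box in the frame of stapler between -0.0855 and -0.0555 m) and angle between the x axis of staple_box and the x axis of stapler, either way round below 0.17 rad and horizontal distance between clip_box and staple_box below 0.012 m and z of clip_box in the frame of staple_box between 0.026 and 0.034 m and angle between the x axis of clip_box and the x axis of staple_box, either way round below 0.2 rad and x of tape_dispenser in the frame of carton between -0.015 and 0.015 m and angle between the x axis of tape_dispenser and the x axis of carton, either way round below 0.17 rad and x of stamp in the frame of carton between -0.145 and -0.115 m and y of stamp in the frame of carton between -0.015 and 0.015 m and height (world z) of each of stapler, staple_box, tape_dispenser, stamp below 0.005 m and angle between each of stapler, staple_box, clip_box, tape_dispenser, stamp's own z axis and vertical below 0.1 rad and linear speed of each of stapler, staple_box, clip_box, tape_dispenser, stamp below 0.02 m/s and angular speed of each of stapler, staple_box, clip_box, tape_dispenser, stamp below 0.2 rad/s); the robot touches nothing.
It fails at once if the hole punch was pushed more than 2 cm or tipped over (distance of hole_punch from where it was at the start of the episode above 0.02 m or angle between hole_punch's own z axis and vertical above 0.5 rad).
It fails at once if the glue stick was pushed more than 2 cm or tipped over (distance of glue_stick from where it was at the start of the episode above 0.02 m or angle between glue_stick's own z axis and vertical above 0.5 rad).
It fails at once if the mug was pushed more than 2 cm or tipped over (distance of mug from where it was at the start of the episode above 0.02 m or angle between mug's own z axis and vertical above 0.5 rad).
It also fails if it takes over 122 s, if anything falls off the work surface, if the arm or the gripper's body presses on something with over 40 N, if the wrist force passes 120 N, or if a joint passes its speed limit or range.

### The arm

A 6-joint arm with a two-finger parallel gripper is mounted at the origin on the work surface. World frame = base frame: x ahead of the robot, y to its left, z up, the work surface at z = 0. Lengths are in m, angles in rad, forces in N, time in s.
With the tool pointing down it reaches from about 0.3 to 0.875 m from the base axis. Payload 6.4 kg.
Tool frame: the origin (TCP) lies at the very end of the fingers, on their centre line; the grasp point (between the pads) lies 19 mm behind it; z points along the fingers, y is the line along which they close (so a half turn about z gives the same grasp; the last joint's range is limited). The gripper opens to 85 mm and grips with 20 to 120 N. Pads are 22 mm wide; open, the fingers measure 114 mm over their backs; the gripper's body (76 mm by 85 mm) begins 54 mm behind the grasp point. The pads swing forward as they close: fully open they stand 13 mm farther back than shut.
Start: joints at [1.1, 0.181, 1.607, -0, 1.354, -0.206], TCP at [0.15, 0.555, 0.231] pointing down, gripper open.
Joint ranges: [-2.99, 2.99], [-0.89, 2.07], [0.3, 2.58], [-1.14, 4.28], [0, 2.63], [-3.12, 3.12]. Speed limits (rad/s): [2.57, 2.57, 3.01, 3.14, 3.14, 3.14].

### API

Orientations are given as a unit quaternion [w, x, y, z].
In Python, from bench import ctrl gives the robot as it stands.
- The arm moves only by the tool jog_arm, never from a script. Its argument "series" is a list that holds one entry, the list of rows, each a list of 7 numbers: the shift along the tool's x, y, z in mm, then the turn, a rotation vector about the tool's x, y, z in rad, then the finger opening in mm, from 0 to 85.4. In form: [[[tx, ty, tz, rx, ry, rz, gripper], ...]]. A call has exactly 10 rows; each row shifts and turns the commanded pose from where the row before left it, along the tool's axes as they then stand; what a row does not reach is not made up. A row lasts 1/10 s, in which the tool goes at most 50 mm and 8.59 degrees, less where a joint would pass 70% of its speed; a pose out of reach is approached as far as the arm can. A call with a gripper value outside its range is refused whole. The fingers move at their own pace and stop on an object; the grip force is fixed at half the most. Time passes only in rows, so rows that do not move let the fingers close, or fill a call up. It gives the time, the measured TCP pose, the force, the opening and the grip force at its end, in the units of the state.
- ctrl.get_obs(): the state, without advancing time (a new reading comes with each control period).
- ctrl.camera(name): name is "scene" or "top" or "wrist"; returns a dict with "frame" (480x640x3 uint8, blue, green, red), "z_map" (480x640 float32, m along the optical axis (not along the pixel's ray), 0 where there is no reading), "fx", "fy", "cx", "cy" (pixels), "k1" (the pictures are not rectified: a ray, as slopes to the right and down, at radius r is drawn at 1 + k1 r^2 times it, then the intrinsics apply), "xyz" and "rotation" of the camera in the world. Camera axes: x right, y down, z forward; pixel columns grow to the right and rows downward; lengths in m; the calibration is good to about 2 mm. A picture is of the moment at which its call begins.
- ctrl.hand_in(): hands the job in; it is judged then, once.
The state is a dict: "time_s": time; "q": joint angles; "dq": joint speeds; "joint_efforts": joint torques, N m; "eef_pos": TCP position; "eef_rot": TCP orientation; "wrist_force": force on the tool from outside, world axes, zero at the start; "torque": the same for the moment, N m; "opening": opening from 0.0 (shut) to 1.0 (fully open); "grasp_force": force on a finger pad.
Only numpy, scipy, OpenCV 4.12 (cv2) and the standard library are available. Lean on these libraries where they do the work, as an engineer would, in place of code of your own. Each camera call takes 0.05 s, during which the arm holds its last target. There are 200 camera calls.

## Working session

There is one attempt and no reset: what is moved stays moved. The work goes in short steps, Python scripts to look and compute and a tool call to move; the robot and the scene stay as the last step left them, time stands still between calls to the robot, and variables do not carry over. Pictures are saved under pics/ and viewed, at most 14 in all, crops included, and the job is handed in when it is done.

Besides the shell and the picture viewer there is one more tool, called after "Emit:" by a JSON object that holds its "method" and its "body", one argument or row to a line. jog_arm: Moves the arm, as the interface text tells. Its arguments: {"type":"object","properties":{"series":{"type":"array"}},"required":["series"]}

```bash
ls; mkdir -p pics; python3 - <<'E'
from bench import ctrl
import cv2,numpy as np,pickle
o=ctrl.get_obs();print(o)
for n in("top","scene"):
    c=ctrl.camera(n);cv2.imwrite(f"pics/{n}0.png",c["frame"]);pickle.dump(c,open(f"{n}0.pkl","wb"))
    print({k:v for k,v in c.items() if k not in("frame","z_map")}, (c["z_map"]>0).mean())
E
```

```text
pics
{'time_s': 0.0, 'q': array([ 1.09966687e+00,  1.81554064e-01,  1.60800910e+00, -1.15997964e-06,
        1.35381698e+00, -2.06328876e-01]), 'dq': array([-1.63383698e-03, -1.19117168e-03,  3.70835769e-05, -1.86598412e-04,
        1.86342186e-03, -1.88889009e-04]), 'joint_efforts': array([-1.57850402e-03, -4.44868612e+01, -3.51333046e+01, -4.09917002e-04,
        9.05657391e-03,  1.88316767e-05]), 'eef_pos': array([0.15022716, 0.55444893, 0.23037631]), 'eef_rot': array([-2.96447654e-04,  1.32013629e-01,  9.91247498e-01, -8.43149537e-04]), 'wrist_force': array([ 0.6124512 , -0.17287138,  0.27748829]), 'torque': array([-0.02370624, -0.03086521, -0.00929527]), 'grasp_force': 0.0, 'opening': 0.9994949779323266}
{'fx': 624.5204722677546, 'fy': 624.5204722677546, 'cx': 316.8874821020153, 'cy': 237.4889169993542, 'k1': -0.17379443743502734, 'xyz': array([0.42399331, 0.02388755, 1.52547794]), 'rotation': array([ 0.0299288 , -0.70101422,  0.71146382, -0.03876296])} 0.9961979166666667
{'fx': 583.2582835840853, 'fy': 583.2582835840853, 'cx': 317.65732023451494, 'cy': 236.7046381277068, 'k1': -0.0625014879370628, 'xyz': array([1.43832924, 0.13946815, 1.00800444]), 'rotation': array([-0.22981428,  0.60795622,  0.71095936, -0.26853568])} 0.9958984375
```

View pics/top0.png

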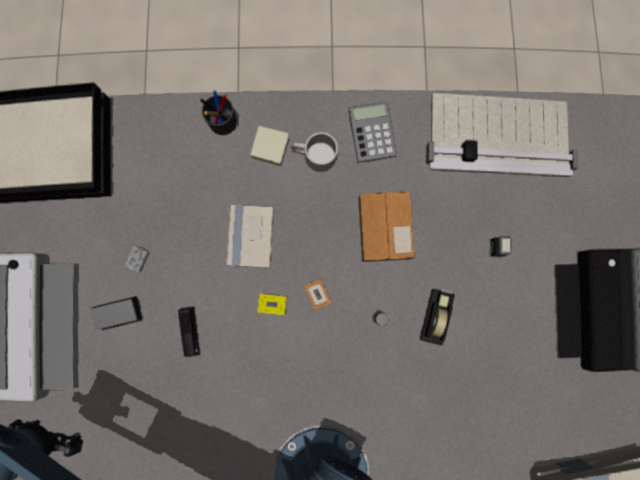

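View pics/scene0.png

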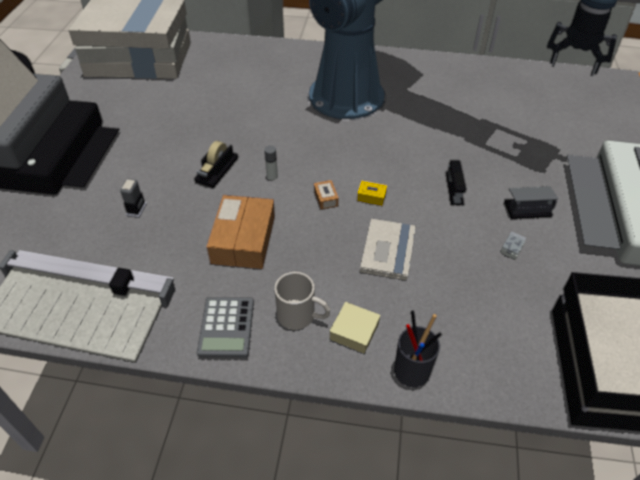

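```bash
cat > h.py <<'E'
import cv2,numpy as np,pickle
from scipy.spatial.transform import Rotation as R
def rot(q): return R.from_quat([q[1],q[2],q[3],q[0]])
def world(c):
    "world xyz for all pixels, from the depth map"
    K=np.array([[c['fx'],0,c['cx']],[0,c['fy'],c['cy']],[0,0,1]])
    v,u=np.mgrid[:480,:640]
    s=cv2.undistortPoints(np.stack([u.ravel(),v.ravel()],1).astype(float)[:,None],K,np.array([c['k1'],0,0,0]))[:,0]
    d=np.c_[s,np.ones(len(s))]
    D=rot(c['rotation']).apply(d).reshape(480,640,3)
    return c['xyz']+D*c['z_map'][...,None].astype(float),D
def onplane(c,D,z): return c['xyz']+D*((z-c['xyz'][2])/D[...,2])[...,None]
def rect(c,W,D,box,lo,hi,zp,extra=None):
    u0,u1,v0,v1=box; m=np.zeros((480,640),bool); m[v0:v1,u0:u1]=1
    m&=(W[...,2]>lo)&(W[...,2]<hi)
    if extra is not None: m&=extra
    n,l,st,_=cv2.connectedComponentsWithStats(m.astype(np.uint8)); k=1+np.argmax(st[1:,4]); m=l==k
    P=onplane(c,D,zp)[m][:,:2]
    (cx,cy),(w,h),a=cv2.minAreaRect((P*1000).astype(np.float32))
    if h>w: w,h,a=h,w,a+90
    return np.round([cx,cy,w,h,(a+90)%180-90],1), m.sum(), np.round(np.percentile(W[m][:,2],[5,50,95])*1000,1)
E
python3 - <<'E'
from h import *
c=pickle.load(open("top0.pkl","rb"));W,D=world(c)
print("table",np.percentile(W[320:360,230:290,2],[5,50,95]), W[330,300],W[330,250])
for n,b,lo,hi,zp in [("booklets",(215,285,195,275),.012,.03,.021),("carton",(350,425,180,270),.05,.07,.06),
 ("stapler",(172,208,298,362),.035,.065,.05),("stapler_low",(172,208,298,362),.004,.065,.03),("punch",(85,150,290,335),.04,.07,.055),("clip",(120,155,240,275),.015,.03,.024),
 ("staple",(302,335,275,313),.02,.04,.03),("yellow",(255,290,288,318),.02,.05,.03),("glue",(368,392,305,330),.07,.1,.09),
 ("tape",(415,460,280,350),.03,.06,.053),("tape_top",(415,460,280,350),.06,.085,.07),("tape_low",(415,460,280,350),.005,.025,.018),("stamp",(485,515,230,262),.07,.1,.084),("stamp_low",(485,515,230,262),.01,.1,.04),("mug",(290,342,128,170),.07,.1,.092)]:
    print(n,*rect(c,W,D,b,lo,hi,zp))
E
python3 -c "
import cv2
i=cv2.imread('pics/top0.png')[210:360,90:530];cv2.imwrite('pics/crop.png',cv2.resize(i,(800,273),interpolation=cv2.INTER_CUBIC))"
```

```text
table [-0.00472678  0.00038549  0.00600259] [ 0.34729381  0.04819412 -0.0038074 ] [ 0.34879789  0.17008812 -0.00410112]
booklets [577.1 167.  148.3 102.8  -3.7] 2506 [15.8 21.4 26.8]
carton [ 593.4 -160.9  160.9  121.7    2. ] 3410 [54.6 59.8 64.9]
stapler [348.8 314.6 115.1  33.8   7.8] 646 [44.  52.1 59.4]
stapler_low [343.8 316.  136.4  57.1  11. ] 873 [ 5.1 50.  58.6]
punch [393.9 491.4 106.7  56.9 -76.4] 926 [49.1 56.1 62.2]
clip [526.5 444.8  55.5  41.5 -26.3] 326 [17.8 24.3 28.7]
staple [433.9   6.3  65.   45.   23.9] 516 [25.  30.3 35.5]
yellow [411.3 114.5  63.4  45.   83.3] 499 [25.5 30.6 35.6]
glue [ 373.8 -140.5   30.    27.5   88.8] 135 [77.2 89.  94.2]
tape [ 381.  -284.2  117.9   51.4  -14.8] 658 [35.  47.7 57.1]
tape_top [ 363.4 -281.2   57.9   25.4  -15.7] 230 [62.  71.8 79.4]
tape_low [ 373.1 -282.3  131.2   60.1  -14. ] 349 [ 8.7 16.9 22.1]
stamp [ 540.3 -437.1   43.3   29.5   -2.5] 227 [74.4 82.3 87.6]
stamp_low [ 540.3 -441.    52.4   50.5   -2.3] 398 [21.6 76.8 86.8]
mug [779.5  -0.8  97.5  81.1  45.2] 330 [72.5 86.7 95.5]
```

View pics/crop.png

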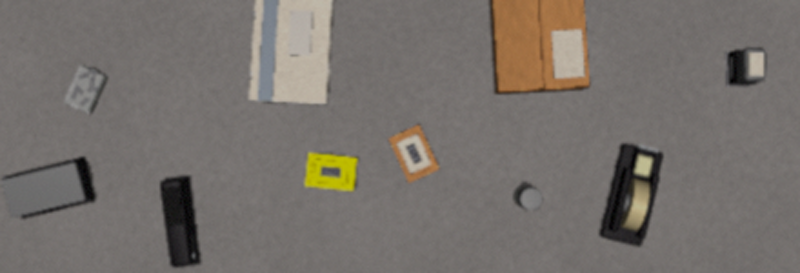

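```bash
cat > p.py <<'E'
import sys
from h import *
from bench import ctrl
def pose():
    o=ctrl.get_obs(); r=rot(o['eef_rot']); y=r.apply([0,1,0])
    return o, o['eef_pos']*1000, r, np.degrees(np.arctan2(y[1],y[0]))
def plan(*legs):
    "legs: (x,y,z mm, closing-axis yaw deg, rows); prints rows in tool axes, also levels the tool"
    o,p,r,yaw=pose(); tilt=np.degrees(np.arccos(-r.apply([0,0,1])[2]))
    print("now",p.round(1),"yaw",round(yaw,1),"tilt",round(tilt,2),"t",round(o['time_s'],2),"open",round(o['opening'],3),"F",round(o['grasp_force'],1),"q",o['q'].round(2))
    for x,y,z,a,n in legs:
        d=(a-yaw+90)%180-90
        g=R.from_matrix(np.array([[np.sin(np.radians(yaw+d)),np.cos(np.radians(yaw+d)),0],[-np.cos(np.radians(yaw+d)),np.sin(np.radians(yaw+d)),0],[0,0,-1]]).T.reshape(3,3).T) 
        rv=(r.inv()*g).as_rotvec()/n; s=(np.array([x,y,z])-p)/n
        print("leg n=%d |s|=%.1f"%(n,np.linalg.norm(s)))
        for i in range(n):
            t=r.inv().apply(s); print([float(v) for v in t.round(1)]+[float(v) for v in rv.round(3)])
            r=r*R.from_rotvec(rv); 
        p=np.array([x,y,z]); yaw+=d
E
python3 - <<'E'
from p import *
plan((349,315,200,98,10))
E
```

```text
now [150.3 554.5 230.5] yaw 74.8 tilt 0.09 t 0.1 open 1.002 F 0.0 q [ 1.1   0.18  1.61 -0.    1.35 -0.21]Traceback (most recent call last):
  File "<stdin>", line 2, in <module>
  File "p.py", line 13, in plan
    g=R.from_matrix(np.array([[np.sin(np.radians(yaw+d)),np.cos(np.radians(yaw+d)),0],[-np.cos(np.radians(yaw+d)),np.sin(np.radians(yaw+d)),0],[0,0,-1]]).T.reshape(3,3).T)
  File "scipy/spatial/transform/_rotation.pyx", line 1143, in scipy.spatial.transform._rotation.Rotation.from_matrix
ValueError: Non-positive determinant (left-handed or null coordinate frame) in rotation matrix 0: [[ 0.99026807 -0.1391731   0.        ]
 [ 0.1391731   0.99026807  0.        ]
 [ 0.          0.         -1.        ]].
```

```bash
python3 - <<'E'
s=open('p.py').read().split('\n')
for i,l in enumerate(s):
    if l.strip().startswith('g='): s[i]="        b=np.radians(yaw+d); c,e=np.cos(b),np.sin(b); g=R.from_matrix([[-e,c,0],[c,e,0],[0,0,-1]])"
open('p.py','w').write('\n'.join(s))
E
python3 - <<'E'
from p import *
plan((349,315,190,98,9))
E
```

```text
now [150.3 554.5 230.5] yaw 74.8 tilt 0.09 t 0.1 open 1.002 F 0.0 q [ 1.1   0.18  1.61 -0.    1.35 -0.21]
leg n=9 |s|=34.9
[-28.3, -19.9, 4.5, -0.0, -0.0, -0.045]
[-27.4, -21.1, 4.5, -0.0, -0.0, -0.045]
[-26.4, -22.4, 4.5, -0.0, -0.0, -0.045]
[-25.3, -23.5, 4.5, -0.0, -0.0, -0.045]
[-24.3, -24.6, 4.5, -0.0, -0.0, -0.045]
[-23.1, -25.7, 4.5, -0.0, -0.0, -0.045]
[-22.0, -26.7, 4.5, -0.0, -0.0, -0.045]
[-20.7, -27.7, 4.5, -0.0, -0.0, -0.045]
[-19.5, -28.6, 4.5, -0.0, -0.0, -0.045]
```

Emit:
{"method": "jog_arm", "body": {
  "series": [
    [[-28,-20,4.5,0,0,-0.045,85],[-27,-21,4.5,0,0,-0.045,85],[-26,-22,4.5,0,0,-0.045,85],[-25,-23.5,4.5,0,0,-0.045,85],[-24,-25,4.5,0,0,-0.045,85],[-23,-26,4.5,0,0,-0.045,85],[-22,-27,4.5,0,0,-0.045,85],[-21,-28,4.5,0,0,-0.045,85],[-19.5,-28.5,4.5,0,0,-0.045,85],[0,0,0,0,0,0,85]]
  ]
}}

```text
time_s: 1.1
eef_pos: [0.3496, 0.3123, 0.19]
eef_rot: [-0.0, -0.068, 0.998, -0.001]
wrist_force: [-0.5, 1.2, 0.0]
opening: 0.992
grasp_force: 0.0
```

```bash
python3 - <<'E'
from p import *
plan((349,315,190,98,2))
c=ctrl.camera("wrist");cv2.imwrite("pics/w1.png",c["frame"]);pickle.dump(c,open("w1.pkl","wb"))
W,D=world(c);m=W[...,2]
print(c['xyz'],np.percentile(m,[1,50,99]))
E
```

```text
now [349.6 312.3 190. ] yaw 97.8 tilt 0.1 t 1.1 open 0.992 F 0.0 q [ 0.48 -0.02  1.91 -0.    1.25 -1.23]
leg n=2 |s|=1.4
[0.1, 1.4, -0.0, -0.001, -0.0, -0.001]
[0.1, 1.4, -0.0, -0.001, -0.0, -0.001]
[0.26601713 0.30172813 0.33237002] [-1.92219419e-03  9.73879968e-05  2.79801247e-01]
```

View pics/w1.png

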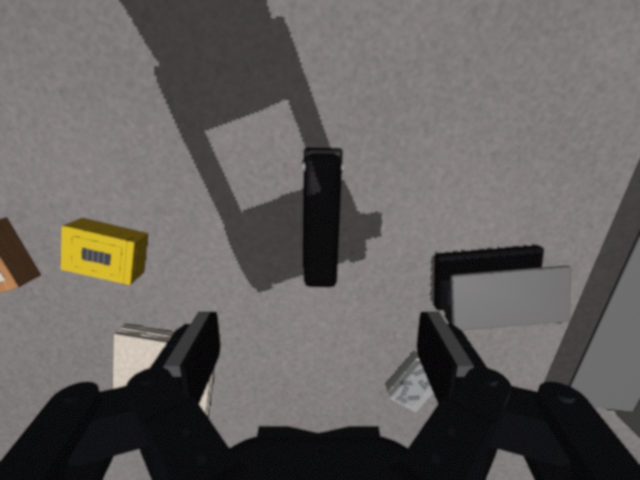

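The wrist view shows the stapler at about (322, 217), upright in the frame and so well aligned. The punch is at (510, 290) and the yellow box at (103, 252).

```bash
python3 - <<'E'
from p import *
c=pickle.load(open("w1.pkl","rb"));W,D=world(c);b=(280,370,130,300)
print(rect(c,W,D,b,.034,.07,.05));print(rect(c,W,D,b,.003,.07,.04))
m=np.zeros((480,640),bool);m[130:300,280:370]=1;m&=W[...,2]>.003
P=W[m];print("arm xy extents",P.min(0),P.max(0))
for lo,hi in((.3,.32),(.32,.34),(.34,.36),(.36,.38),(.38,.4)):
    s=P[(P[:,0]>lo)&(P[:,0]<hi)];print(lo,np.percentile(s,[2,50,98],axis=0)[:,1:].round(4).tolist())
plan((346,315,80,98,4),(346,315,22,98,3))
E
```

```text
(array([346.4, 315.6, 115.7,  31.8,   7.1]), np.int64(4699), array([45.5, 50.7, 55.7]))
(array([347.1, 315.3, 124.4,  33.1,   6.5]), np.int64(5128), array([ 6.1, 50.3, 55.6]))
arm xy extents [0.26601713 0.29094754 0.00308304] [0.40712181 0.3376109  0.33237002]
0.3 [[0.294, 0.005], [0.3104, 0.0486], [0.3262, 0.0505]]
0.32 [[0.2961, 0.0048], [0.3127, 0.05], [0.3281, 0.0519]]
0.34 [[0.299, 0.0055], [0.3149, 0.0521], [0.3301, 0.0547]]
0.36 [[0.3016, 0.0068], [0.3173, 0.054], [0.3321, 0.0561]]
0.38 [[0.3031, 0.0051], [0.3195, 0.055], [0.3345, 0.0569]]
now [348.6 313.7 190.2] yaw 97.8 tilt 0.07 t 1.15 open 0.994 F 0.0 q [ 0.48 -0.02  1.91 -0.    1.25 -1.23]
leg n=4 |s|=27.6
[0.6, 0.4, 27.6, -0.0, -0.0, -0.001]
[0.6, 0.4, 27.6, -0.0, -0.0, -0.001]
[0.6, 0.4, 27.6, -0.0, -0.0, -0.001]
[0.6, 0.4, 27.6, -0.0, -0.0, -0.001]
leg n=3 |s|=19.3
[0.0, -0.0, 19.3, 0.0, 0.0, 0.0]
[0.0, -0.0, 19.3, 0.0, 0.0, 0.0]
[0.0, -0.0, 19.3, 0.0, 0.0, 0.0]
```

Emit:
{"method": "jog_arm", "body": {
  "series": [
    [[0.6,0.4,28,0,0,0.01,85],[0.6,0.4,28,0,0,0,85],[0.6,0.4,28,0,0,0,85],[0.6,0.4,27,0,0,0,85],[0,0,22,0,0,0,85],[0,0,20,0,0,0,85],[0,0,15,0,0,0,85],[0,0,0,0,0,0,20],[0,0,0,0,0,0,20],[0,0,0,0,0,0,20]]
  ]
}}

```text
time_s: 2.15
eef_pos: [0.3458, 0.3171, 0.0237]
eef_rot: [0.001, -0.065, 0.998, 0.0]
wrist_force: [0.5, 0.0, -0.6]
opening: 0.505
grasp_force: 0.0
```

Emit:
{"method": "jog_arm", "body": {
  "series": [
    [[0,0,0,0,0,0,20],[0,0,0,0,0,0,20],[0,0,0,0,0,0,20],[0,0,0,0,0,0,20],[0,0,0,0,0,0,20],[0,0,-5,0,0,0,20],[0,0,-15,0,0,0,20],[0,0,-20,0,0,0,20],[0,0,-20,0,0,0,20],[0,0,0,0,0,0,20]]
  ]
}}

```text
time_s: 3.15
eef_pos: [0.3472, 0.3174, 0.0854]
eef_rot: [0.002, -0.065, 0.998, 0.001]
wrist_force: [0.2, 1.1, -1.7]
opening: 0.345
grasp_force: 59.6
```

```bash
python3 - <<'E'
from p import *
o,p,r,y=pose(); print(o['wrist_force'])
c=ctrl.camera("wrist");cv2.imwrite("pics/w2.png",c["frame"])
# stapler origin assumed at grip (346,315) -> TCP target
plan((583.6,267.3,80,86.3,9),(583.6,267.3,25,86.3,4))
E
```

```text
[ 0.16481076  1.13119165 -1.67631737]
now [346.3 316.9  83.9] yaw 97.5 tilt 0.19 t 3.2 open 0.339 F 59.6 q [ 0.49  0.14  1.99  0.    1.01 -1.21]
leg n=9 |s|=26.9
[-25.4, -8.9, 0.5, 0.0, 0.0, 0.022]
[-25.6, -8.3, 0.5, 0.0, 0.0, 0.022]
[-25.8, -7.8, 0.5, 0.0, 0.0, 0.022]
[-25.9, -7.2, 0.5, 0.0, 0.0, 0.022]
[-26.1, -6.7, 0.5, 0.0, 0.0, 0.022]
[-26.2, -6.1, 0.5, 0.0, 0.0, 0.022]
[-26.4, -5.5, 0.5, 0.0, 0.0, 0.022]
[-26.5, -4.9, 0.4, 0.0, 0.0, 0.022]
[-26.6, -4.4, 0.4, 0.0, 0.0, 0.022]
leg n=4 |s|=13.8
[-0.0, 0.0, 13.8, -0.0, -0.0, -0.0]
[-0.0, 0.0, 13.8, -0.0, -0.0, -0.0]
[-0.0, 0.0, 13.8, -0.0, -0.0, -0.0]
[-0.0, 0.0, 13.8, -0.0, -0.0, -0.0]
```

View pics/w2.png

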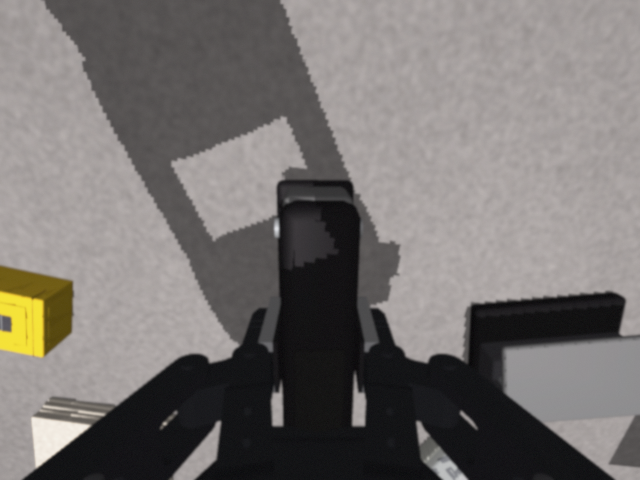

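The stapler (318, 300) is held squarely between the pads.

Emit:
{"method": "jog_arm", "body": {
  "series": [
    [[-25.4,-9,0.5,0,0,0.022,20],[-25.6,-8.3,0.5,0,0,0.022,20],[-25.8,-7.8,0.5,0,0,0.022,20],[-26,-7.2,0.5,0,0,0.022,20],[-26,-6.7,0.5,0,0,0.022,20],[-26.2,-6,0.5,0,0,0.022,20],[-26.4,-5.5,0.5,0,0,0.022,20],[-26.5,-5,0.5,0,0,0.022,20],[-26.6,-4.4,0,0,0,0.022,20],[0,0,0,0,0,0,20]]
  ]
}}

```text
time_s: 4.2
eef_pos: [0.585, 0.2648, 0.0772]
eef_rot: [0.0, 0.035, 0.999, -0.0]
wrist_force: [0.8, -0.2, -2.5]
opening: 0.343
grasp_force: 59.6
```

```bash
python3 - <<'E'
from p import *
plan((583.6,267.3,25,86.3,5))
E
```

```text
now [585.  264.8  77.2] yaw 85.9 tilt 0.04 t 4.2 open 0.343 F 59.6 q [ 0.24  0.49  1.54 -0.    1.11 -1.26]
leg n=5 |s|=10.5
[0.3, 0.5, 10.4, -0.0, 0.0, -0.001]
[0.3, 0.5, 10.4, -0.0, 0.0, -0.001]
[0.3, 0.5, 10.4, -0.0, 0.0, -0.001]
[0.3, 0.5, 10.4, -0.0, 0.0, -0.001]
[0.3, 0.5, 10.4, -0.0, 0.0, -0.001]
```

Emit:
{"method": "jog_arm", "body": {
  "series": [
    [[0,0.5,14,0,0,0,20],[0,0.5,14,0,0,0,20],[0,0.5,12,0,0,0,20],[0,0,8,0,0,0,20],[0,0,4,0,0,0,20],[0,0,1,0,0,0,20],[0,0,0,0,0,0,20],[0,0,0,0,0,0,55],[0,0,0,0,0,0,55],[0,0,0,0,0,0,55]]
  ]
}}

```text
time_s: 5.2
eef_pos: [0.5833, 0.268, 0.0267]
eef_rot: [0.001, 0.034, 0.999, 0.0]
wrist_force: [0.5, 0.4, 0.7]
opening: 0.645
grasp_force: 0.0
```

Emit:
{"method": "jog_arm", "body": {
  "series": [
    [[0,0,0,0,0,0,55],[0,0,-10,0,0,0,55],[0,0,-20,0,0,0,55],[0,0,-30,0,0,0,55],[0,0,-35,0,0,0,85],[0,0,-35,0,0,0,85],[0,0,-20,0,0,0,85],[0,0,0,0,0,0,85],[0,0,0,0,0,0,85],[0,0,0,0,0,0,85]]
  ]
}}

```text
time_s: 6.2
eef_pos: [0.5816, 0.2675, 0.1742]
eef_rot: [-0.001, 0.034, 0.999, -0.0]
wrist_force: [-0.5, 0.5, -0.6]
opening: 0.997
grasp_force: 0.0
```

```bash
python3 - <<'E'
from p import *
c=ctrl.camera("wrist");cv2.imwrite("pics/w3.png",c["frame"]);W,D=world(c)
m=((W[...,2]>.034)&(W[...,2]<.07)).astype(np.uint8);n,l,st,ce=cv2.connectedComponentsWithStats(m)
for k in range(1,n):
    if st[k,4]>500: 
        P=W[l==k];print(st[k],np.median(P,0), cv2.minAreaRect((P[:,:2]*1000).astype(np.float32)))
plan((434,6,190,23.9+90,9))
E
```

```text
[ 295  161   43  140 5120] [0.57750589 0.26584473 0.05066414] ((583.0068359375, 265.2654113769531), (33.45656967163086, 114.42500305175781), 84.79631042480469)
[ 584  313   56  122 4084] [0.73069116 0.52242233 0.0412563 ] ((755.1119995117188, 541.3049926757812), (145.83743286132812, 43.92552947998047), 2.4449961185455322)
[  3 393  51  38 504] [ 0.73770863 -0.01434776  0.05434521] ((740.0587158203125, -19.62652015686035), (4.486085414886475, 33.76487731933594), 16.956445693969727)
now [581.5 267.5 173.9] yaw 86.1 tilt 0.18 t 6.25 open 0.995 F 0.0 q [ 0.25  0.38  1.48 -0.    1.29 -1.26]
leg n=9 |s|=33.4
[14.4, -30.1, -1.7, -0.0, -0.0, -0.054]
[16.0, -29.3, -1.7, -0.0, -0.0, -0.054]
[17.5, -28.4, -1.7, -0.0, -0.0, -0.054]
[19.0, -27.4, -1.7, -0.0, -0.0, -0.054]
[20.5, -26.3, -1.7, -0.0, -0.0, -0.054]
[21.9, -25.2, -1.8, -0.0, -0.0, -0.054]
[23.2, -24.0, -1.8, -0.0, -0.0, -0.054]
[24.5, -22.7, -1.8, -0.0, -0.0, -0.054]
[25.6, -21.3, -1.8, -0.0, -0.0, -0.054]
```

Emit:
{"method": "jog_arm", "body": {
  "series": [
    [[14.5,-30,0,0,0,-0.054,85],[16,-29.5,0,0,0,-0.054,85],[17.5,-28.5,0,0,0,-0.054,85],[19,-27.5,0,0,0,-0.054,85],[20.5,-26.5,0,0,0,-0.054,85],[22,-25,0,0,0,-0.054,85],[23,-24,0,0,0,-0.054,85],[24.5,-22.7,0,0,0,-0.054,85],[25.6,-21.3,0,0,0,-0.054,85],[0,0,0,0,0,0,85]]
  ]
}}

```text
time_s: 7.25
eef_pos: [0.4331, 0.0038, 0.1745]
eef_rot: [-0.002, -0.207, 0.978, 0.0]
wrist_force: [0.5, -0.3, 0.2]
opening: 0.995
grasp_force: 0.0
```

```bash
python3 - <<'E'
from p import *
c=ctrl.camera("wrist");cv2.imwrite("pics/w4.png",c["frame"]);W,D=world(c)
m=((W[...,2]>.024)&(W[...,2]<.036)).astype(np.uint8);n,l,st,ce=cv2.connectedComponentsWithStats(m)
for k in range(1,n):
    if st[k,4]>500: 
        P=onplane(c,D,.03)[l==k];print(st[k],c['frame'][l==k].mean(0).round(),cv2.minAreaRect((P[:,:2]*1000).astype(np.float32)))
plan((434,6,4,23.9+90,7))
E
```

```text
[ 290  188   55   74 3875] [ 67.  82. 100.] ((433.38116455078125, 3.709575653076172), (64.73491668701172, 44.885658264160156), 23.85089874267578)
[  22  206  147  171 1474] [29. 43. 60.] ((551.9376831054688, -131.0979461669922), (181.8297119140625, 95.72418975830078), 43.75971221923828)
[ 396  212   90   77 3666] [ 49. 165. 185.] ((411.0746765136719, 111.71611022949219), (66.9455337524414, 45.011722564697266), 83.38301086425781)
now [434.1   4.9 174.8] yaw 113.8 tilt 0.11 t 7.3 open 0.996 F 0.0 q [-0.26 -0.08  2.    0.    1.22 -2.25]
leg n=7 |s|=24.4
[-0.1, 0.1, 24.4, 0.0, -0.0, -0.0]
[-0.1, 0.1, 24.4, 0.0, -0.0, -0.0]
[-0.1, 0.1, 24.4, 0.0, -0.0, -0.0]
[-0.1, 0.1, 24.4, 0.0, -0.0, -0.0]
[-0.1, 0.1, 24.4, 0.0, -0.0, -0.0]
[-0.1, 0.1, 24.4, 0.0, -0.0, -0.0]
[-0.1, 0.1, 24.4, 0.0, -0.0, -0.0]
```

Emit:
{"method": "jog_arm", "body": {
  "series": [
    [[0,-0.2,28,0,0,0,85],[0,-0.2,28,0,0,0,85],[0,-0.2,28,0,0,0,85],[0,0,28,0,0,0,85],[0,0,25,0,0,0,85],[0,0,20,0,0,0,85],[0,0,13,0,0,0,85],[0,0,0,0,0,0,35],[0,0,0,0,0,0,35],[0,0,0,0,0,0,35]]
  ]
}}

```text
time_s: 8.3
eef_pos: [0.4364, 0.0055, 0.0066]
eef_rot: [0.001, -0.208, 0.978, -0.0]
wrist_force: [-13.6, 4.7, 36.9]
opening: 0.519
grasp_force: 56.8
```

Emit:
{"method": "jog_arm", "body": {
  "series": [
    [[0,0,0,0,0,0,35],[0,0,0,0,0,0,35],[0,0,0,0,0,0,35],[0,0,0,0,0,0,35],[0,0,-5,0,0,0,35],[0,0,-20,0,0,0,35],[0,0,-30,0,0,0,35],[0,0,-35,0,0,0,35],[0,0,-25,0,0,0,35],[0,0,0,0,0,0,35]]
  ]
}}

```text
time_s: 9.3
eef_pos: [0.4378, 0.0047, 0.1242]
eef_rot: [0.003, -0.208, 0.978, -0.002]
wrist_force: [0.0, -0.1, -1.8]
opening: 0.514
grasp_force: 61.8
```

```bash
python3 - <<'E'
from p import *
plan((588,337,110,85.8,12))
E
```

```text
now [437.8   4.7 124.2] yaw 114.0 tilt 0.39 t 9.3 open 0.514 F 61.8 q [-0.26 -0.    2.04 -0.    1.1  -2.25]
leg n=12 |s|=30.4
[-22.7, 20.2, 1.2, -0.0, 0.001, 0.041]
[-21.8, 21.1, 1.2, -0.0, 0.001, 0.041]
[-20.9, 22.0, 1.2, -0.0, 0.001, 0.041]
[-20.0, 22.9, 1.2, -0.0, 0.001, 0.041]
[-19.1, 23.7, 1.2, -0.0, 0.001, 0.041]
[-18.1, 24.4, 1.2, -0.0, 0.001, 0.041]
[-17.1, 25.1, 1.2, -0.0, 0.001, 0.041]
[-16.0, 25.8, 1.2, -0.0, 0.001, 0.041]
[-15.0, 26.4, 1.2, -0.0, 0.001, 0.041]
[-13.9, 27.0, 1.2, -0.0, 0.001, 0.041]
[-12.8, 27.6, 1.2, -0.0, 0.001, 0.041]
[-11.6, 28.1, 1.2, -0.0, 0.001, 0.041]
```

Emit:
{"method": "jog_arm", "body": {
  "series": [
    [[-27.5,24.5,1,0,0,0.049,35],[-26.5,25.5,1,0,0,0.049,35],[-25,26.5,1,0,0,0.049,35],[-24,28,1,0,0,0.049,35],[-22.5,29,1,0,0,0.049,35],[-21,30,1,0,0,0.049,35],[-19.5,31,1,0,0,0.049,35],[-18,32,1,0,0,0.049,35],[-16,33,1,0,0,0.049,35],[-15,33,1,0,0,0.049,35]]
  ]
}}

```text
time_s: 10.3
eef_pos: [0.5894, 0.3385, 0.1083]
eef_rot: [-0.002, 0.037, 0.999, -0.001]
wrist_force: [1.0, 0.3, -1.3]
opening: 0.513
grasp_force: 61.7
```

```bash
python3 - <<'E'
from p import *
plan((590,337,60,85.5,5))
E
```

```text
now [589.4 338.5 108.3] yaw 85.8 tilt 0.2 t 10.3 open 0.513 F 61.7 q [ 0.35  0.53  1.41 -0.    1.21 -1.15]
leg n=5 |s|=9.7
[-0.2, -0.3, 9.7, -0.0, -0.001, 0.001]
[-0.2, -0.3, 9.7, -0.0, -0.001, 0.001]
[-0.2, -0.3, 9.7, -0.0, -0.001, 0.001]
[-0.2, -0.3, 9.7, -0.0, -0.001, 0.001]
[-0.2, -0.3, 9.7, -0.0, -0.001, 0.001]
```

Descend 101 mm, then open gently to 58.

Emit:
{"method": "jog_arm", "body": {
  "series": [
    [[0,-0.5,20,0,0,0,35],[0,-0.5,22,0,0,0,35],[0,-0.5,22,0,0,0,35],[0,0,18,0,0,0,35],[0,0,11,0,0,0,35],[0,0,5,0,0,0,35],[0,0,3,0,0,0,35],[0,0,0,0,0,0,35],[0,0,0,0,0,0,58],[0,0,0,0,0,0,58]]
  ]
}}

```text
time_s: 11.3
eef_pos: [0.5912, 0.3365, 0.0113]
eef_rot: [0.001, 0.036, 0.999, 0.0]
wrist_force: [-0.3, 0.8, 0.0]
opening: 0.681
grasp_force: 0.0
```

Emit:
{"method": "jog_arm", "body": {
  "series": [
    [[0,0,0,0,0,0,58],[0,0,-5,0,0,0,58],[0,0,-20,0,0,0,58],[0,0,-30,0,0,0,58],[0,0,-35,0,0,0,85],[0,0,-35,0,0,0,85],[0,0,-30,0,0,0,85],[0,0,-15,0,0,0,85],[0,0,0,0,0,0,85],[0,0,0,0,0,0,85]]
  ]
}}

```text
time_s: 12.3
eef_pos: [0.5896, 0.3359, 0.1786]
eef_rot: [-0.001, 0.036, 0.999, -0.0]
wrist_force: [-0.3, -0.2, -1.0]
opening: 0.995
grasp_force: 0.0
```

```bash
cat >> h.py <<'E'
def blobs(c,W,D,lo,hi,zp,mn=500):
    m=((W[...,2]>lo)&(W[...,2]<hi)).astype(np.uint8);n,l,st,_=cv2.connectedComponentsWithStats(m)
    for k in range(1,n):
        if st[k,4]>mn:
            (x,y),(w,h),a=cv2.minAreaRect((onplane(c,D,zp)[l==k][:,:2]*1000).astype(np.float32))
            if h>w: w,h,a=h,w,a+90
            print(st[k],c['frame'][l==k].mean(0).round(),np.round([x,y,w,h,(a+90)%180-90],1))
E
python3 - <<'E'
from p import *
c=ctrl.camera("wrist");cv2.imwrite("pics/w5.png",c["frame"]);W,D=world(c)
blobs(c,W,D,.024,.036,.03);print();blobs(c,W,D,.036,.065,.05);print();blobs(c,W,D,.016,.028,.024)
plan((526.5,444.8,150,63.7,6))
E
```

```text
[   0    0   47   47 1951] [ 38. 150. 173.] [423.4 132.3  34.8  29.4  83.5]
[ 293  183   54   74 3789] [ 68.  82. 100.] [586.6 337.7  65.1  44.8  -4. ]
[ 509  292  131   95 1416] [8. 7. 8.] [725.3 573.2 114.3  96.  -87.4]
[548 317  92  18 932] [78. 84. 89.] [709.  591.9  86.4  13.2 -87.6]
[532 333  16  59 522] [79. 85. 89.] [748.3 546.3  70.3  10.6   2.4]
[  0 382  44  33 558] [68. 71. 75.] [751.3  17.9  48.6  22.5  38.8]

[ 209  156   45  139 5200] [25. 24. 26.] [583.5 267.3 116.8  32.2  -6.7]
[ 516  300  124   90 3085] [14. 13. 14.] [716.2 562.5 102.8  87.6 -87.5]
[   0  391   37   52 1118] [65. 68. 72.] [762.7  26.4  63.7  33.9 -20.5]

[  0   0  55  49 656] [10. 55. 67.] [422.4 130.5  41.   31.3  83.3]
[ 411   96   71   80 3276] [142. 141. 143.] [525.6 444.   56.7  38.  -24.4]
[   48   136   149   160 18855] [168. 175. 182.] [577.  169.4 144.3 104.4  -3.8]
[ 505  288  135   96 1376] [8. 7. 8.] [698.1 553.7 148.3  79.4 -48.7]
[  0 376  49  32 560] [68. 72. 76.] [748.   17.4  50.8  23.   44. ]
now [589.  335.7 177.6] yaw 85.9 tilt 0.19 t 12.35 open 0.995 F 0.0 q [ 0.34  0.45  1.37 -0.    1.32 -1.16]
leg n=6 |s|=21.5
[11.7, 17.4, 4.6, -0.0, -0.0, 0.065]
[12.8, 16.6, 4.6, -0.0, -0.0, 0.065]
[13.8, 15.7, 4.6, -0.0, -0.0, 0.065]
[14.8, 14.8, 4.6, -0.0, -0.0, 0.065]
[15.7, 13.8, 4.6, -0.0, -0.0, 0.065]
[16.6, 12.8, 4.6, -0.0, -0.0, 0.065]
```

View pics/w5.png

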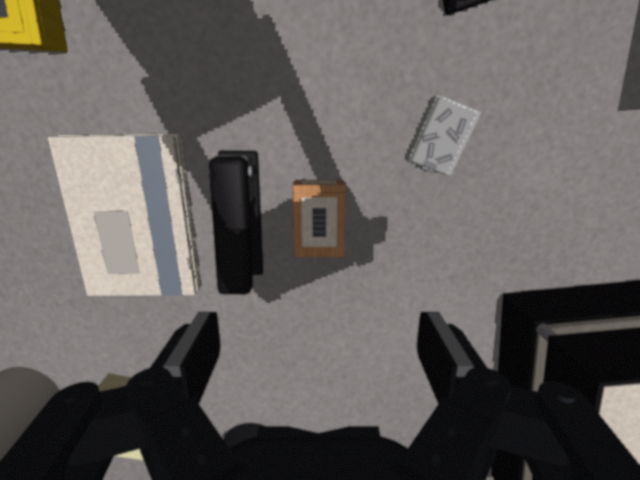

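The staple box at (319, 219) stands neatly beside the stapler (236, 220). The clip box is at (443, 135).

Emit:
{"method": "jog_arm", "body": {
  "series": [
    [[11.7,17.4,4.5,0,0,0.062,85],[12.8,16.6,4.5,0,0,0.062,85],[13.8,15.6,4.5,0,0,0.062,85],[14.8,14.7,4.5,0,0,0.062,85],[15.7,13.7,4.5,0,0,0.062,85],[16.6,12.5,4.5,0,0,0.062,85],[0,0,20,0,0,0,85],[0,0,25,0,0,0,85],[0,0,25,0,0,0,85],[0,0,0,0,0,0,85]]
  ]
}}

```text
time_s: 13.35
eef_pos: [0.5226, 0.4417, 0.0756]
eef_rot: [-0.004, 0.22, 0.975, -0.004]
wrist_force: [-0.2, -0.1, -0.1]
opening: 0.996
grasp_force: 0.0
```

```bash
python3 - <<'E'
from p import *
plan((526,444.2,4,65,4))
E
```

```text
now [522.6 441.7  75.6] yaw 64.6 tilt 0.69 t 13.35 open 0.996 F 0.0 q [ 0.53  0.58  1.4  -0.    1.17 -0.6 ]
leg n=4 |s|=17.9
[-0.6, 1.1, 17.9, -0.002, -0.002, -0.002]
[-0.6, 1.0, 17.9, -0.002, -0.002, -0.002]
[-0.6, 1.0, 17.9, -0.002, -0.002, -0.002]
[-0.5, 1.0, 17.9, -0.002, -0.002, -0.002]
```

Emit:
{"method": "jog_arm", "body": {
  "series": [
    [[-0.6,0.7,20,0,0,0,85],[-0.6,0.7,20,0,0,0,85],[-0.6,0.7,18,0,0,0,85],[0,0,12,0,0,0,85],[0,0,0,0,0,0,28],[0,0,0,0,0,0,28],[0,0,0,0,0,0,28],[0,0,0,0,0,0,28],[0,0,0,0,0,0,28],[0,0,0,0,0,0,28]]
  ]
}}

```text
time_s: 14.35
eef_pos: [0.5305, 0.446, 0.0145]
eef_rot: [0.001, 0.22, 0.975, 0.001]
wrist_force: [-0.3, -0.0, 6.8]
opening: 0.419
grasp_force: 60.6
```

Emit:
{"method": "jog_arm", "body": {
  "series": [
    [[0,0,0,0,0,0,28],[0,0,0,0,0,0,28],[0,0,-5,0,0,0,28],[0,0,-15,0,0,0,28],[0,0,-25,0,0,0,28],[0,0,-30,0,0,0,28],[0,0,-30,0,0,0,28],[0,0,-15,0,0,0,28],[0,0,0,0,0,0,28],[0,0,0,0,0,0,28]]
  ]
}}

```text
time_s: 15.35
eef_pos: [0.5289, 0.445, 0.1321]
eef_rot: [-0.0, 0.22, 0.975, -0.0]
wrist_force: [0.2, -0.8, -0.6]
opening: 0.422
grasp_force: 60.0
```

```bash
python3 - <<'E'
from p import *
c=ctrl.camera("wrist");cv2.imwrite("pics/w6.png",c["frame"])
plan((588,337.5,110,86,6))
E
```

```text
now [528.4 444.7 131. ] yaw 64.6 tilt 0.16 t 15.4 open 0.422 F 60.0 q [ 0.53  0.53  1.36  0.    1.25 -0.6 ]
leg n=6 |s|=20.7
[-16.7, -11.9, 3.5, -0.0, -0.0, -0.062]
[-15.9, -12.9, 3.5, -0.0, -0.0, -0.062]
[-15.0, -13.8, 3.5, -0.0, -0.0, -0.062]
[-14.2, -14.7, 3.5, -0.0, -0.0, -0.062]
[-13.2, -15.6, 3.5, -0.0, -0.0, -0.062]
[-12.2, -16.4, 3.5, -0.0, -0.0, -0.062]
```

View pics/w6.png

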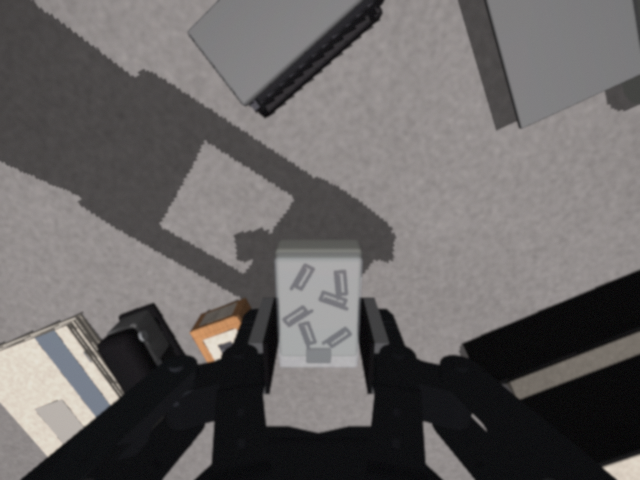

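The clip box (318, 305) is held squarely.

Emit:
{"method": "jog_arm", "body": {
  "series": [
    [[-16.7,-12,3,0,0,-0.062,28],[-16,-13,3,0,0,-0.062,28],[-15,-14,3,0,0,-0.062,28],[-14,-14.7,3,0,0,-0.062,28],[-13,-15.6,3,0,0,-0.062,28],[-12,-16.4,3,0,0,-0.062,28],[0,0,0,0,0,0,28],[0,0,0,0,0,0,28],[0,0,0,0,0,0,28],[0,0,0,0,0,0,28]]
  ]
}}

```text
time_s: 16.4
eef_pos: [0.5876, 0.3387, 0.1145]
eef_rot: [-0.0, 0.036, 0.999, -0.0]
wrist_force: [-0.4, -0.1, -0.5]
opening: 0.423
grasp_force: 60.1
```

```bash
python3 - <<'E'
from p import *
c=ctrl.camera("wrist");cv2.imwrite("pics/w7.png",c["frame"]);W,D=world(c)
hsv=c['frame'].max(2).astype(int)-c['frame'].min(2)
o,p,r,y=pose()
m=(W[...,2]>p[2]/1000+.004)&(W[...,2]<p[2]/1000+.022)&(c['frame'].mean(2)>90)&(hsv<25); m[:200]=0
n,l,st,_=cv2.connectedComponentsWithStats(m.astype(np.uint8));k=1+np.argmax(st[1:,4]);print(st[k],np.percentile(W[l==k][:,2],[5,50,95]),cv2.minAreaRect((W[l==k][:,:2]*1000).astype(np.float32)))
plan((588,337.5,44,86,4))
E
```

```text
[ 275  252   95  115 9371] [0.12233669 0.12359112 0.12454201] ((583.2174682617188, 341.55401611328125), (40.87728500366211, 55.440216064453125), 85.21957397460938)
now [587.8 338.7 114.7] yaw 85.9 tilt 0.01 t 16.45 open 0.421 F 60.1 q [ 0.35  0.52  1.41  0.    1.21 -1.15]
leg n=4 |s|=17.7
[-0.1, -0.3, 17.7, 0.0, -0.0, -0.0]
[-0.1, -0.3, 17.7, 0.0, -0.0, -0.0]
[-0.1, -0.3, 17.7, 0.0, -0.0, -0.0]
[-0.1, -0.3, 17.7, 0.0, -0.0, -0.0]
```

Emit:
{"method": "jog_arm", "body": {
  "series": [
    [[-1,-0.5,20,0,0,0,28],[-1,-0.5,20,0,0,0,28],[-1,-0.5,15,0,0,0,28],[0,0,8,0,0,0,28],[0,0,4,0,0,0,28],[0,0,1.5,0,0,0,28],[0,0,0,0,0,0,28],[0,0,0,0,0,0,28],[0,0,0,0,0,0,50],[0,0,0,0,0,0,50]]
  ]
}}

```text
time_s: 17.45
eef_pos: [0.5916, 0.3362, 0.047]
eef_rot: [0.0, 0.036, 0.999, 0.0]
wrist_force: [0.7, 1.1, -0.3]
opening: 0.588
grasp_force: 0.0
```

Emit:
{"method": "jog_arm", "body": {
  "series": [
    [[0,0,0,0,0,0,50],[0,0,-5,0,0,0,50],[0,0,-20,0,0,0,50],[0,0,-30,0,0,0,50],[0,0,-35,0,0,0,85],[0,0,-30,0,0,0,85],[0,0,-15,0,0,0,85],[0,0,0,0,0,0,85],[0,0,0,0,0,0,85],[0,0,0,0,0,0,85]]
  ]
}}

```text
time_s: 18.45
eef_pos: [0.59, 0.3356, 0.1787]
eef_rot: [-0.002, 0.036, 0.999, -0.001]
wrist_force: [0.1, -0.3, -0.5]
opening: 0.992
grasp_force: 0.0
```

```bash
python3 - <<'E'
from p import *
c=ctrl.camera("wrist");cv2.imwrite("pics/w8.png",c["frame"]);W,D=world(c)
blobs(c,W,D,.046,.062,.054);print();blobs(c,W,D,.022,.036,.03)
plan((363,-279.5,185,76,15))
E
```

```text
[ 210  158   44  137 4737] [25. 24. 25.] [583.  267.1 113.1  30.   -4.7]
[ 296  194   48   68 3069] [137. 136. 138.] [586.4 337.6  55.6  36.7  -4. ]
[ 522  307  118   84 1830] [14. 14. 15.] [716.4 561.8  95.3  80.8 -87.1]
[  0 402  30  38 594] [63. 67. 71.] [758.7  25.7  43.7  25.3  19.7]

[   0    0   50   48 2117] [ 37. 144. 166.] [423.5 132.4  36.9  29.7  83.6]
[293 183  54  74 803] [ 62.  81. 105.] [586.6 337.7  65.2  44.8  -3.9]
[ 509  292  131   95 1641] [8. 7. 8.] [724.8 572.2 114.1  96.8 -87.8]
[548 317  92  18 916] [77. 83. 87.] [708.9 591.1  86.2  13.1 -87.6]
[533 333  16  59 524] [77. 83. 87.] [748.  546.3  69.9  10.6   2.4]
[  0 380  46  36 659] [67. 71. 75.] [750.   19.   49.6  25.5  36.9]
now [590.  335.6 178.7] yaw 85.9 tilt 0.23 t 18.5 open 1.0 F 0.0 q [ 0.34  0.45  1.37 -0.    1.33 -1.16]
leg n=15 |s|=43.7
[12.2, -42.0, -0.3, -0.0, -0.0, 0.012]
[11.7, -42.1, -0.3, -0.0, -0.0, 0.012]
[11.2, -42.3, -0.3, -0.0, -0.0, 0.012]
[10.7, -42.4, -0.3, -0.0, -0.0, 0.012]
[10.2, -42.5, -0.3, -0.0, -0.0, 0.012]
[9.7, -42.6, -0.3, -0.0, -0.0, 0.012]
[9.2, -42.7, -0.4, -0.0, -0.0, 0.012]
[8.7, -42.8, -0.4, -0.0, -0.0, 0.012]
[8.2, -42.9, -0.4, -0.0, -0.0, 0.012]
[7.7, -43.0, -0.4, -0.0, -0.0, 0.012]
[7.3, -43.1, -0.4, -0.0, -0.0, 0.012]
[6.8, -43.2, -0.4, -0.0, -0.0, 0.012]
[6.3, -43.3, -0.4, -0.0, -0.0, 0.012]
[5.8, -43.3, -0.4, -0.0, -0.0, 0.012]
[5.3, -43.4, -0.4, -0.0, -0.0, 0.012]
```

View pics/w8.png

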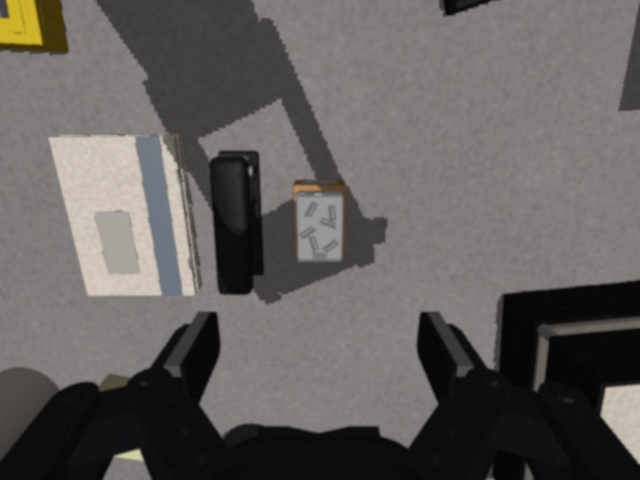

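The clip box (320, 227) sits squarely on the staple box. Next comes the dispenser.

Emit:
{"method": "jog_arm", "body": {
  "series": [
    [[12,-42,-1,0,0,0.012,85],[11.5,-42,-1,0,0,0.012,85],[11,-42,-1,0,0,0.012,85],[11,-42.5,-1,0,0,0.012,85],[10,-42.5,-1,0,0,0.012,85],[10,-42.5,0,0,0,0.012,85],[9,-42.5,0,0,0,0.012,85],[9,-43,0,0,0,0.012,85],[8,-43,0,0,0,0.012,85],[8,-43,0,0,0,0.012,85]]
  ]
}}

```text
time_s: 19.5
eef_pos: [0.4376, -0.0744, 0.1852]
eef_rot: [-0.001, 0.096, 0.995, 0.0]
wrist_force: [0.5, -0.6, -0.3]
opening: 0.996
grasp_force: 0.0
```

Emit:
{"method": "jog_arm", "body": {
  "series": [
    [[7,-43,0,0,0,0.012,85],[7,-43,0,0,0,0.012,85],[6,-43,0,0,0,0.012,85],[6,-43,0,0,0,0.012,85],[5,-43,0,0,0,0.012,85],[0,0,0,0,0,0,85],[0,0,0,0,0,0,85],[0,0,0,0,0,0,85],[0,0,0,0,0,0,85],[0,0,0,0,0,0,85]]
  ]
}}

```text
time_s: 20.5
eef_pos: [0.3632, -0.2755, 0.1861]
eef_rot: [-0.0, 0.125, 0.992, 0.0]
wrist_force: [0.0, -0.2, 0.2]
opening: 0.994
grasp_force: 0.0
```

```bash
python3 - <<'E'
from p import *
c=ctrl.camera("wrist");cv2.imwrite("pics/w9.png",c["frame"]);W,D=world(c)
for a in((.06,.085,.072),(.042,.057,.053),(.006,.024,.018)):blobs(c,W,D,*a,300);print()
plan((363,-279.5,90,76,4),(363,-279.5,22,76,4))
E
```

```text
[467 187  43  43 639] [40. 39. 40.] [ 369.6 -149.    30.2   25.2  -37.4]
[ 294  199   27   68 1738] [ 76.  95. 104.] [ 358.8 -282.7   54.3   19.8  -15.4]
[500 346  45  43 646] [ 87. 126. 175.] [ 527.4 -130.7   44.2   36.1    1.9]
[416 375  22  45 348] [157. 175. 195.] [ 537.9 -217.3   50.2   16.8    2. ]
[486 450  44  30 427] [ 83. 120. 167.] [ 643.7 -148.5   39.6   39.4  -21.7]

[ 279  180   15   99 1178] [17. 17. 17.] [ 358.5 -300.5   84.4   10.9  -15.2]
[ 320  181   17   99 1198] [22. 21. 22.] [ 367.6 -268.    84.6   12.6  -15.1]
[295 268  24  35 505] [67. 83. 90.] [ 410.2 -297.1   31.5   20.4  -19.4]
[472 330  65  23 663] [35. 50. 70.] [ 510.3 -135.3   57.2   14.1  -86.7]

[ 277  160   65  134 2390] [29. 28. 29.] [ 372.6 -286.3  128.8   57.2  -15.2]
[   0  273   68  157 5188] [22. 21. 22.] [ 442.5 -605.9  195.8   69.7  -30.7]
[455 310  64  23 625] [36. 52. 71.] [ 511.  -135.7   62.1   14.9  -87.6]
[205 378  30  42 369] [48. 47. 48.] [ 538.  -431.1   58.3   25.8   -0.8]

now [ 363.2 -275.7  186.2] yaw 75.7 tilt 0.01 t 20.55 open 0.995 F 0.0 q [-0.91 -0.04  1.94  0.    1.24 -2.23]
leg n=4 |s|=24.1
[-0.2, -0.9, 24.1, 0.0, -0.0, -0.001]
[-0.2, -0.9, 24.1, 0.0, -0.0, -0.001]
[-0.2, -0.9, 24.1, 0.0, -0.0, -0.001]
[-0.2, -0.9, 24.1, 0.0, -0.0, -0.001]
leg n=4 |s|=17.0
[0.0, -0.0, 17.0, 0.0, 0.0, 0.0]
[0.0, -0.0, 17.0, 0.0, 0.0, 0.0]
[0.0, -0.0, 17.0, 0.0, 0.0, 0.0]
[0.0, -0.0, 17.0, 0.0, 0.0, 0.0]
```

View pics/w9.png

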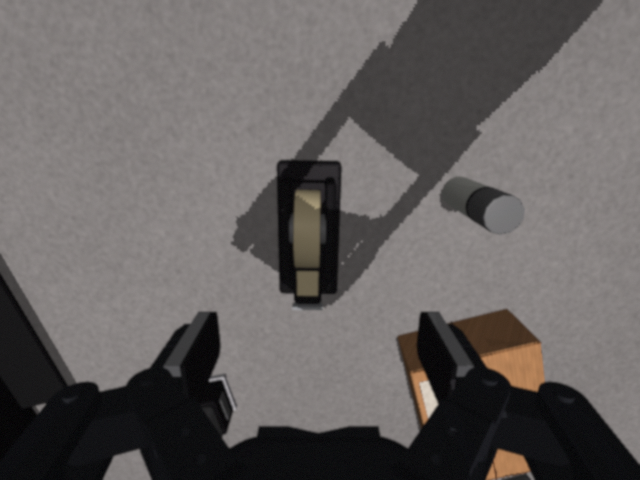

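The dispenser at (308, 232) is axis-aligned in the frame, with the cheek midpoint at (363, -284). The glue stick (480, 205) is clear of the fingers.

Emit:
{"method": "jog_arm", "body": {
  "series": [
    [[-0.7,-2.7,25,0,0,0.007,85],[-0.7,-2.7,25,0,0,0.007,85],[-0.7,-2.6,28,0,0,0,85],[0,0,28,0,0,0,85],[0,0,25,0,0,0,85],[0,0,20,0,0,0,85],[0,0,14,0,0,0,85],[0,0,0,0,0,0,36],[0,0,0,0,0,0,36],[0,0,0,0,0,0,36]]
  ]
}}

```text
time_s: 21.55
eef_pos: [0.3635, -0.2853, 0.0225]
eef_rot: [0.001, 0.132, 0.991, -0.0]
wrist_force: [-1.0, 1.4, -2.0]
opening: 0.53
grasp_force: 62.6
```

Emit:
{"method": "jog_arm", "body": {
  "series": [
    [[0,0,0,0,0,0,36],[0,0,0,0,0,0,36],[0,0,0,0,0,0,36],[0,0,0,0,0,0,36],[0,0,0,0,0,0,36],[0,0,-5,0,0,0,36],[0,0,-20,0,0,0,36],[0,0,-30,0,0,0,36],[0,0,-35,0,0,0,36],[0,0,-30,0,0,0,36]]
  ]
}}

```text
time_s: 22.55
eef_pos: [0.3623, -0.2846, 0.1426]
eef_rot: [-0.0, 0.133, 0.991, 0.0]
wrist_force: [0.0, -1.3, -4.8]
opening: 0.525
grasp_force: 62.9
```

```bash
python3 - <<'E'
from p import *
print(ctrl.get_obs()['wrist_force'])
a=np.radians(2.0); t=np.array([593.4,-160.9])+119*np.array([-np.sin(a),np.cos(a)]); g=t-10*np.array([np.cos(a),np.sin(a)]);print(t,g)
plan((g[0],g[1],140,92,10))
E
```

```text
[ 4.23501423e-04 -1.32060598e+00 -4.77857686e+00]
[589.24695989 -41.97249158] [579.25305162 -42.32148655]
now [ 362.3 -284.6  142.6] yaw 74.8 tilt 0.03 t 22.55 open 0.525 F 62.9 q [-0.92  0.03  1.97 -0.    1.15 -2.23]
leg n=10 |s|=32.5
[-14.6, 29.1, 0.2, 0.0, -0.0, -0.03]
[-15.4, 28.6, 0.2, 0.0, -0.0, -0.03]
[-16.3, 28.1, 0.2, 0.0, -0.0, -0.03]
[-17.1, 27.6, 0.3, 0.0, -0.0, -0.03]
[-18.0, 27.1, 0.3, 0.0, -0.0, -0.03]
[-18.8, 26.6, 0.3, 0.0, -0.0, -0.03]
[-19.6, 26.0, 0.3, 0.0, -0.0, -0.03]
[-20.3, 25.4, 0.3, 0.0, -0.0, -0.03]
[-21.1, 24.8, 0.3, 0.0, -0.0, -0.03]
[-21.8, 24.1, 0.3, 0.0, -0.0, -0.03]
```

Emit:
{"method": "jog_arm", "body": {
  "series": [
    [[-14.6,29,0,0,0,-0.03,36],[-15.4,28.5,0,0,0,-0.03,36],[-16.3,28,0,0,0,-0.03,36],[-17,27.5,0,0,0,-0.03,36],[-18,27,0,0,0,-0.03,36],[-18.8,26.5,0,0,0,-0.03,36],[-19.6,26,0,0,0,-0.03,36],[-20.3,25.5,0,0,0,-0.03,36],[-21,25,0,0,0,-0.03,36],[-22,24,0,0,0,-0.03,36]]
  ]
}}

```text
time_s: 23.55
eef_pos: [0.5797, -0.0419, 0.1407]
eef_rot: [-0.001, -0.018, 1.0, 0.0]
wrist_force: [0.1, -0.8, -4.9]
opening: 0.528
grasp_force: 63.0
```

Emit:
{"method": "jog_arm", "body": {
  "series": [
    [[0,0,0,0,0,0,36],[0,0,10,0,0,0,36],[0,0,15,0,0,0,36],[0,0,10,0,0,0,36],[0,0,0,0,0,0,36],[0,0,0,0,0,0,36],[0,0,0,0,0,0,36],[0,0,0,0,0,0,36],[0,0,0,0,0,0,36],[0,0,0,0,0,0,36]]
  ]
}}

```text
time_s: 24.55
eef_pos: [0.58, -0.0432, 0.1067]
eef_rot: [0.0, -0.017, 1.0, -0.0]
wrist_force: [0.1, -0.1, -4.9]
opening: 0.526
grasp_force: 63.2
```

```bash
python3 - <<'E'
from p import *
plan((579.3,-42.3,23,92,6))
c=ctrl.camera("wrist");W,D=world(c);blobs(c,W,D,.052,.068,.06)
E
```

```text
now [580.  -43.2 106.7] yaw 92.0 tilt 0.04 t 24.55 open 0.526 F 63.2 q [-0.28  0.33  1.69 -0.    1.12 -1.88]
leg n=6 |s|=13.9
[0.1, 0.2, 13.9, -0.0, 0.0, -0.0]
[0.1, 0.2, 13.9, -0.0, 0.0, -0.0]
[0.1, 0.2, 13.9, -0.0, 0.0, -0.0]
[0.1, 0.2, 13.9, -0.0, 0.0, -0.0]
[0.1, 0.2, 13.9, -0.0, 0.0, -0.0]
[0.1, 0.2, 13.9, -0.0, 0.0, -0.0]
[    0   147   226   248 46027] [119. 159. 206.] [ 593.2 -161.3  161.   122.7    1.5]
```

Emit:
{"method": "jog_arm", "body": {
  "series": [
    [[0,0,18,0,0,0,36],[0,0.5,20,0,0,0,36],[0,0.5,18,0,0,0,36],[0,0,14,0,0,0,36],[0,0,8,0,0,0,36],[0,0,4,0,0,0,36],[0,0,2,0,0,0,36],[0,0,0,0,0,0,36],[0,0,0,0,0,0,62],[0,0,0,0,0,0,62]]
  ]
}}

```text
time_s: 25.6
eef_pos: [0.5811, -0.0425, 0.0237]
eef_rot: [0.001, -0.017, 1.0, -0.0]
wrist_force: [0.1, 0.8, -0.3]
opening: 0.722
grasp_force: 0.0
```

Emit:
{"method": "jog_arm", "body": {
  "series": [
    [[0,0,0,0,0,0,62],[0,0,-5,0,0,0,62],[0,0,-20,0,0,0,62],[0,0,-30,0,0,0,62],[0,0,-35,0,0,0,62],[0,0,-40,0,0,0,85],[0,0,-30,0,0,0,85],[0,0,-15,0,0,0,85],[0,0,0,0,0,0,85],[0,0,0,0,0,0,85]]
  ]
}}

```text
time_s: 26.6
eef_pos: [0.5791, -0.042, 0.1961]
eef_rot: [-0.001, -0.017, 1.0, 0.0]
wrist_force: [-0.1, 0.9, -0.8]
opening: 0.995
grasp_force: 0.0
```

```bash
python3 - <<'E'
from p import *
c=ctrl.camera("wrist");W,D=world(c)
for a in((.042,.058,.053),(.006,.024,.018)):blobs(c,W,D,*a,300);print()
plan((540.3,-437.1,200,87.5,10))
E
```

```text
[223 141  31 179 733] [26. 38. 54.] [ 591.1 -102.6  160.2   14.1    6.1]
[ 291  177   15   96 1115] [19. 18. 19.] [580.2 -58.2  84.   11.8   1.3]
[ 331  177   15   96 1112] [20. 19. 20.] [579.1 -24.4  84.   11.8   2.7]
[623 250  17  51 498] [13. 12. 13.] [617.4 239.2  50.8  13.9  18.5]
[307 263  23  34 466] [63. 79. 86.] [629.2 -39.6  32.5  19.7   2. ]
[306 371  74  38 761] [69. 72. 76.] [747.8 -13.6  75.7  40.1 -79.2]
[  0 378  14  46 422] [14. 14. 14.] [ 777.1 -352.4   60.6   12.8  -14.4]

[467   0  85  59 810] [11. 51. 62.] [421.3 110.4  70.7  32.5  82. ]
[  461   135   159   161 17723] [158. 165. 171.] [577.6 163.6 148.  112.3  -3.6]
[177 138  83 165 656] [33. 43. 56.] [ 582.  -106.9  172.2   59.1   22.8]
[ 287  158   63  130 2278] [32. 31. 32.] [589.9 -40.9 127.7  57.2   2. ]
[ 590  165   50  118 2055] [25. 24. 24.] [579.9 248.3 114.7  27.5  -2.4]
[   0  339  113   52 3893] [126. 126. 130.] [ 758.  -324.3  119.8   60.5   86.9]
[307 350  68  36 663] [68. 71. 76.] [748.6 -13.7  76.1  41.  -78.7]
[ 200  364   74   84 4208] [108. 108. 109.] [ 811.4 -128.8  116.4   79.6    8.5]
[406 374  23  44 361] [46. 59. 64.] [787.1  78.5  61.6  12.1 -16.3]
[   0  400   48   61 1146] [159. 168. 173.] [ 847.2 -391.7  120.8   25.6  -39.6]

now [578.6 -41.8 195.3] yaw 92.0 tilt 0.18 t 26.65 open 0.991 F 0.0 q [-0.28  0.23  1.63  0.    1.29 -1.88]
leg n=10 |s|=39.7
[5.2, -39.4, -0.5, 0.0, -0.0, 0.008]
[4.9, -39.4, -0.5, 0.0, -0.0, 0.008]
[4.6, -39.4, -0.5, 0.0, -0.0, 0.008]
[4.3, -39.5, -0.5, 0.0, -0.0, 0.008]
[4.0, -39.5, -0.5, 0.0, -0.0, 0.008]
[3.6, -39.5, -0.5, 0.0, -0.0, 0.008]
[3.3, -39.6, -0.5, 0.0, -0.0, 0.008]
[3.0, -39.6, -0.5, 0.0, -0.0, 0.008]
[2.7, -39.6, -0.5, 0.0, -0.0, 0.008]
[2.4, -39.6, -0.5, 0.0, -0.0, 0.008]
```

Emit:
{"method": "jog_arm", "body": {
  "series": [
    [[5,-39.5,0,0,0,0.008,85],[5,-39.5,0,0,0,0.008,85],[4.6,-39.5,0,0,0,0.008,85],[4.3,-39.5,0,0,0,0.008,85],[4,-39.5,0,0,0,0.008,85],[3.6,-39.5,0,0,0,0.008,85],[3.3,-39.5,0,0,0,0.008,85],[3,-39.5,0,0,0,0.008,85],[2.7,-39.5,0,0,0,0.008,85],[2.4,-39.5,0,0,0,0.008,85]]
  ]
}}

```text
time_s: 27.65
eef_pos: [0.5399, -0.4379, 0.1941]
eef_rot: [-0.002, 0.023, 1.0, 0.002]
wrist_force: [0.0, 1.4, -0.2]
opening: 0.992
grasp_force: 0.0
```

Emit:
{"method": "jog_arm", "body": {
  "series": [
    [[0,0,0,0,0,0,85],[0,0,0,0,0,0,85],[0,0,0,0,0,0,85],[0,0,0,0,0,0,85],[0,0,0,0,0,0,85],[0,0,0,0,0,0,85],[0,0,0,0,0,0,85],[0,0,0,0,0,0,85],[0,0,0,0,0,0,85],[0,0,0,0,0,0,85]]
  ]
}}

```text
time_s: 28.65
eef_pos: [0.5411, -0.4372, 0.1973]
eef_rot: [0.0, 0.023, 1.0, -0.0]
wrist_force: [-0.2, 0.2, 0.1]
opening: 0.997
grasp_force: 0.0
```

```bash
python3 - <<'E'
from p import *
c=ctrl.camera("wrist");cv2.imwrite("pics/w10.png",c["frame"]);W,D=world(c)
for a in((.076,.092,.084),(.03,.075,.05)):blobs(c,W,D,*a,300);print()
plan((540.3,-437.1,44,87.5,6))
E
```

```text
[ 292  207   39   54 1979] [73. 76. 79.] [ 538.8 -441.8   42.8   29.    -2. ]

[    0     0    76   231 10800] [11. 10. 11.] [ 458.4 -652.8  180.4   60.7  -19.2]
[  535   174   105   180 16416] [ 90. 116. 149.] [ 596.7 -186.8  175.   102.6    3.9]
[293 194  39  20 492] [30. 29. 30.] [ 521.9 -440.4   32.3   16.1   84.2]
[ 207  402  223   41 3445] [113. 111. 115.] [ 752.2 -446.3  233.3   53.5   81.8]

now [ 541.1 -437.2  197.3] yaw 87.4 tilt 0.0 t 28.7 open 0.994 F 0.0 q [-0.85  0.47  1.3  -0.    1.37 -2.37]
leg n=6 |s|=25.5
[0.1, 0.0, 25.5, -0.0, -0.0, -0.0]
[0.1, 0.0, 25.5, -0.0, -0.0, -0.0]
[0.1, 0.0, 25.5, -0.0, -0.0, -0.0]
[0.1, 0.0, 25.5, -0.0, -0.0, -0.0]
[0.1, 0.0, 25.5, -0.0, -0.0, -0.0]
[0.1, 0.0, 25.5, -0.0, -0.0, -0.0]
```

View pics/w10.png

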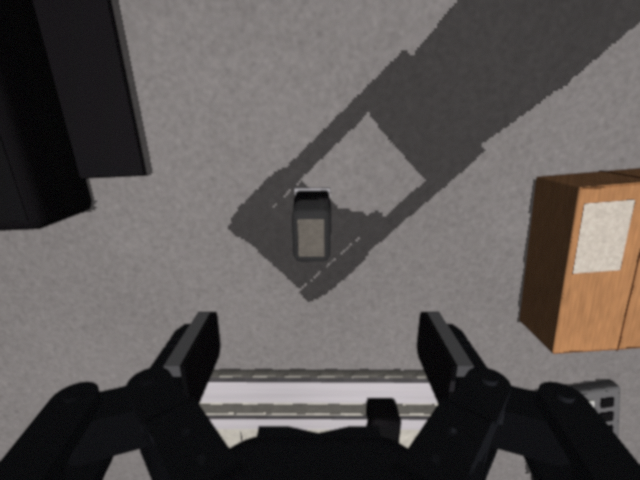

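The stamp is at (311, 226), standing and aligned with the tool.

Emit:
{"method": "jog_arm", "body": {
  "series": [
    [[0.4,-2,25,0,0,0,85],[0.4,-2,28,0,0,0,85],[0,0,28,0,0,0,85],[0,0,28,0,0,0,85],[0,0,23,0,0,0,85],[0,0,15,0,0,0,85],[0,0,7,0,0,0,85],[0,0,0,0,0,0,20],[0,0,0,0,0,0,20],[0,0,0,0,0,0,20]]
  ]
}}

```text
time_s: 29.7
eef_pos: [0.5409, -0.4421, 0.045]
eef_rot: [0.001, 0.023, 1.0, -0.001]
wrist_force: [0.2, -1.0, 0.2]
opening: 0.509
grasp_force: 0.0
```

Emit:
{"method": "jog_arm", "body": {
  "series": [
    [[0,0,0,0,0,0,20],[0,0,0,0,0,0,20],[0,0,0,0,0,0,20],[0,0,0,0,0,0,20],[0,0,0,0,0,0,20],[0,0,-5,0,0,0,20],[0,0,-25,0,0,0,20],[0,0,-35,0,0,0,20],[0,0,-40,0,0,0,20],[0,0,-15,0,0,0,20]]
  ]
}}

```text
time_s: 30.7
eef_pos: [0.5415, -0.4426, 0.1681]
eef_rot: [0.002, 0.023, 1.0, -0.002]
wrist_force: [0.6, -0.2, 0.8]
opening: 0.346
grasp_force: 60.0
```

```bash
python3 - <<'E'
from p import *
a=np.radians(1.8); g=np.array([593.3,-161])-130*np.array([np.cos(a),np.sin(a)]);print(g)
plan((g[0],g[1],165,91,9),(g[0],g[1],44,91,6))
E
```

```text
[ 463.36414715 -165.08339868]
now [ 541.5 -442.6  168.1] yaw 87.4 tilt 0.36 t 30.7 open 0.346 F 60.0 q [-0.85  0.5   1.32 -0.    1.31 -2.38]
leg n=9 |s|=32.0
[10.1, 30.4, 0.2, -0.001, 0.0, -0.007]
[9.9, 30.5, 0.2, -0.001, 0.0, -0.007]
[9.7, 30.5, 0.2, -0.001, 0.0, -0.007]
[9.4, 30.6, 0.2, -0.001, 0.0, -0.007]
[9.2, 30.7, 0.2, -0.001, 0.0, -0.007]
[9.0, 30.7, 0.3, -0.001, 0.0, -0.007]
[8.8, 30.8, 0.3, -0.001, 0.0, -0.007]
[8.6, 30.9, 0.3, -0.001, 0.0, -0.007]
[8.4, 30.9, 0.3, -0.001, 0.0, -0.007]
leg n=6 |s|=20.2
[0.0, -0.0, 20.2, 0.0, 0.0, 0.0]
[0.0, -0.0, 20.2, 0.0, 0.0, 0.0]
[0.0, -0.0, 20.2, 0.0, 0.0, 0.0]
[0.0, -0.0, 20.2, 0.0, 0.0, 0.0]
[0.0, -0.0, 20.2, 0.0, 0.0, 0.0]
[0.0, -0.0, 20.2, 0.0, 0.0, 0.0]
```

Emit:
{"method": "jog_arm", "body": {
  "series": [
    [[10,30.5,0,0,0,-0.007,20],[10,30.5,0,0,0,-0.007,20],[9.7,30.5,0,0,0,-0.007,20],[9.5,30.5,0,0,0,-0.007,20],[9.2,30.7,0,0,0,-0.007,20],[9,30.7,0,0,0,-0.007,20],[8.8,30.8,0,0,0,-0.007,20],[8.6,31,0,0,0,-0.007,20],[8.4,31,0,0,0,-0.007,20],[0,0,20,0,0,0,20]]
  ]
}}

```text
time_s: 31.7
eef_pos: [0.4617, -0.1606, 0.1442]
eef_rot: [0.001, -0.01, 1.0, -0.0]
wrist_force: [0.2, -1.8, -0.8]
opening: 0.342
grasp_force: 60.1
```

Emit:
{"method": "jog_arm", "body": {
  "series": [
    [[0,0,20,0,0,0,20],[0,0,20,0,0,0,20],[0,0,10,0,0,0,20],[0,0,0,0,0,0,20],[0,0,0,0,0,0,20],[0,0,0,0,0,0,20],[0,0,0,0,0,0,20],[0,0,0,0,0,0,20],[0,0,0,0,0,0,20],[0,0,0,0,0,0,20]]
  ]
}}

```text
time_s: 32.7
eef_pos: [0.4619, -0.1635, 0.0935]
eef_rot: [0.0, -0.009, 1.0, -0.0]
wrist_force: [0.6, -1.5, -1.7]
opening: 0.342
grasp_force: 60.0
```

```bash
python3 - <<'E'
from p import *
plan((463.4,-165.1,44.5,91,3))
c=ctrl.camera("wrist");W,D=world(c);blobs(c,W,D,.052,.068,.06)
E
```

```text
now [ 461.9 -163.5   93.5] yaw 91.0 tilt 0.02 t 32.7 open 0.342 F 60.0 q [-0.58  0.17  1.93 -0.    1.04 -2.17]
leg n=3 |s|=16.3
[-0.5, -0.5, 16.3, -0.0, 0.0, -0.0]
[-0.5, -0.5, 16.3, -0.0, 0.0, -0.0]
[-0.5, -0.5, 16.3, -0.0, 0.0, -0.0]
[287 237  63  16 729] [102. 100. 102.] [ 439.9 -163.3   33.     8.5  -89. ]
[ 272  392   94   41 1917] [123. 159. 201.] [ 553.7 -161.    59.6   32.5  -89. ]
```

Emit:
{"method": "jog_arm", "body": {
  "series": [
    [[-0.5,-0.3,14,0,0,0,20],[-0.5,-0.3,14,0,0,0,20],[0,0,10,0,0,0,20],[0,0,6,0,0,0,20],[0,0,3,0,0,0,20],[0,0,1.5,0,0,0,20],[0,0,0,0,0,0,20],[0,0,0,0,0,0,20],[0,0,0,0,0,0,20],[0,0,0,0,0,0,20]]
  ]
}}

```text
time_s: 33.75
eef_pos: [0.463, -0.1641, 0.045]
eef_rot: [0.0, -0.009, 1.0, -0.0]
wrist_force: [-0.3, -0.3, -0.7]
opening: 0.347
grasp_force: 60.0
```

```bash
python3 - <<'E'
from p import *
plan((463.4,-165.1,45,91,1)); print(ctrl.get_obs()['wrist_force'])
E
```

```text
now [ 463.  -164.1   45. ] yaw 91.0 tilt 0.03 t 33.75 open 0.347 F 60.0 q [-0.58  0.26  1.94 -0.    0.94 -2.17]
leg n=1 |s|=1.0
[-0.4, -1.0, 0.0, -0.0, 0.0, -0.0]
[-0.29286553 -0.32536073 -0.65597697]
```

Emit:
{"method": "jog_arm", "body": {
  "series": [
    [[0,0,1,0,0,0,20],[0,0,0,0,0,0,20],[0,0,0,0,0,0,45],[0,0,0,0,0,0,45],[0,0,0,0,0,0,45],[0,0,0,0,0,0,45],[0,0,-5,0,0,0,45],[0,0,-20,0,0,0,45],[0,0,-30,0,0,0,45],[0,0,-40,0,0,0,45]]
  ]
}}

```text
time_s: 34.75
eef_pos: [0.4616, -0.1632, 0.1386]
eef_rot: [-0.002, -0.009, 1.0, 0.001]
wrist_force: [1.5, 0.9, 0.4]
opening: 0.527
grasp_force: 0.0
```

Emit:
{"method": "jog_arm", "body": {
  "series": [
    [[0,0,-40,0,0,0,85],[0,0,-40,0,0,0,85],[20,0,-20,0,0,0,85],[40,0,0,0,0,0,85],[40,0,0,0,0,0,85],[0,0,0,0,0,0,85],[0,0,0,0,0,0,85],[0,0,0,0,0,0,85],[0,0,0,0,0,0,85],[0,0,0,0,0,0,85]]
  ]
}}

```text
time_s: 35.75
eef_pos: [0.3634, -0.1657, 0.2387]
eef_rot: [-0.0, -0.009, 1.0, 0.0]
wrist_force: [0.2, 0.1, 0.0]
opening: 0.993
grasp_force: 0.0
```

```bash
python3 - <<'E'
from p import *
plan()
c=ctrl.camera("wrist");W,D=world(c);blobs(c,W,D,.076,.094,.084,300)
c=ctrl.camera("top");cv2.imwrite("pics/top1.png",c["frame"]);W,D=world(c)
for n,b,lo,hi,zp in [("booklets",(215,285,195,275),.012,.03,.021),("carton",(350,425,180,270),.05,.07,.06),("stapler",(180,222,190,275),.035,.065,.05),("clip",(150,195,200,265),.046,.065,.054),
("tapelow",(300,350,180,290),.005,.025,.018),("stamp",(360,420,265,320),.07,.1,.084),("punch",(85,150,290,335),.04,.07,.055),("glue",(368,392,305,330),.07,.1,.09),("mug",(290,342,128,170),.07,.1,.092)]:
    try: print(n,*rect(c,W,D,b,lo,hi,zp))
    except Exception as e: print(n,e)
E
```

```text
now [ 363.4 -165.7  238.7] yaw 91.0 tilt 0.03 t 35.75 open 0.993 F 0.0 q [-0.73 -0.25  2.01  0.    1.38 -2.32]
[327 217  33  35 901] [53. 52. 53.] [ 374.2 -142.5   31.9   28.6    1.5]
[ 303  297   31   41 1184] [108. 113. 118.] [ 4.593e+02 -1.633e+02  4.450e+01  2.900e+01  2.000e-01]
booklets [577.3 167.3 148.8 102.1  -3.7] 2506 [15.9 21.4 26.8]
carton [ 593.4 -160.9  160.8  121.8    2. ] 3417 [54.5 59.7 64.9]
stapler [583.6 264.5 116.8  33.9  -4.6] 627 [44.4 52.  58.8]
clip [587.7 337.6  57.6  38.7  -0.9] 355 [48.2 54.4 59.7]
tapelow [590.1 -37.9 130.9  61.1   0.8] 454 [10.3 17.2 22.8]
stamp [ 463.1 -160.5   43.    30.6    3. ] 242 [76.8 83.4 88.9]
punch [392.3 491.3 107.4  56.8 -78.4] 927 [48.5 55.9 62.7]
glue [ 376.9 -139.5   29.9   21.8  -81.8] 108 [77.6 88.8 94.2]
mug [770.    0.8  95.7  80.5 -67.3] 333 [72.2 86.9 95.6]
```

View pics/top1.png

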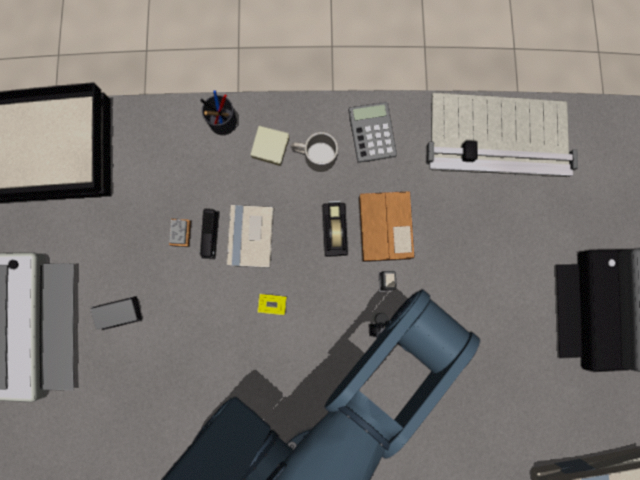

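The top view shows everything in place: the stapler at (209, 234), the boxes stacked at (179, 233), the dispenser at (335, 229) and the stamp at (388, 281). The punch, glue stick and mug have not moved.

```bash
python3 -c "
from bench import ctrl
print(ctrl.hand_in())"
```

```text
the job is handed in; nothing more can be done
None
```

The job is handed in at about 36 s of the 122 s allowed: my last camera check put all five items within tolerance and the punch, glue stick and mug where they started, but the hand-in returned no verdict.

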